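Index the reagent carousel and load a cartridge

TASK

Before picking anything up, roll the analyser's black thumbwheel with a fingertip, gently, until the carousel's yellow bin is squarely under the loading window; do not reach in and push the carousel itself. Then take the yellow-topped cartridge from the yellow rack and leave it standing upright in the yellow bin, with the bin still under the window. Leave the other cartridges, the bottle and the jar where they are.

Things in the scene. Friction and masses are not known exactly. Their poses are not given: they have to be found in the camera images.
- carousel (a joint): Carousel angle about its upright axis, rad, counter-clockwise from above positive; the yellow bin is exactly under the window at 0 and at whole turns (6.283). Turns both ways freely, stays where it is left (dry friction), geared 1:1 to the thumbwheel: rolling the wheel's top towards the unit's +x turns the carousel positive by the wheel's angle, towards -x negative.
- yellow_bin (a point): Centre of the inner floor of the yellow bin, 80 mm from the carousel's axis, 22 mm above the table. Bin 54 mm (radially) by 52 mm inside, walls 3 mm thick, tops 56 mm above the table. Six bins: five white ones hold small vials, the yellow one is empty; seen through the clear teal cover.
- unit: The carousel unit, fixed to the table: white tub 260 mm square with a flat clear teal cover (top face 66 mm above the table, 4 mm thick), and a mint-green wheel deck (also 66 mm high) on its -y side. Origin on the carousel's axis at table level; x points from the window to the axis, z up.
- window (a point): Centre of the square 62 mm opening with a black rim in the cover, at the cover's top face, 66 mm above the table; 80 mm from the carousel's axis on the unit's -x side. Axes are the unit's.
- wheel_top (a point): Topmost point of the black thumbwheel at rest: radius 40 mm, 24 mm wide, axle level along the unit's y, so its top rolls along the unit's x (point axes are the unit's and do not turn). It stands 20 mm out of the mint-green deck. Its yellow stripe is on top when the yellow bin is under the window. A shut gripper's tips can push it about 1 rad a stroke.
- cartridge (a point): Centre of the yellow-topped cartridge to load, half-way up: upright block 28 x 28 x 90 mm, about 70 g, lower 60 mm white, upper 30 mm yellow. Axes along its faces, z up; its x lies within 0.1 rad of the rack's x. It starts loose in one of the rack's wells.
- rack: Yellow fixed rack, 210 mm (its x) x 46 mm (its y) x 34 mm high, 4 mm walls and floor, three wells in a row along its x, 68 mm apart. Origin: centre of its underside. Grip the cartridge across the rack's y, so that the fingers stand clear of the neighbours.
- cart_blue: Bystander: blue-topped cartridge, same size as the yellow one, in the rack. Origin at the centre of its underside.
- cart_grey: Bystander: grey-topped cartridge, same size, in the rack. Origin at the centre of its underside.
- bottle: Bystander: white bottle, 68 mm diameter, 170 mm high. Origin at the centre of its underside.
- jar: Bystander: amber jar, 52 mm diameter, 70 mm high. Origin at the centre of its underside.
- wheel: The thumbwheel itself; origin on its axle, 46 mm above the table at rest. The rim is plain (ribs only painted): it is driven by friction. Wheel and carousel share a sprung frame: pressed down, they give from about 2 N at 2 N/mm for 6 mm (14 N), then bottom out. Turning takes about 2.5 N at the rim, so press with some 6 to 10 N; more than 30 N is rough.
Things that resemble listed ones, but are neither listed nor needed, are in the scene too. What is shaped like the part that bears cartridge but purple or red is not meant.

How it is judged (in metres and radians):
On the way:
1. the yellow bin is under the window (centres within 10 mm, at rest) while the cartridge is still in its place (horizontal distance between yellow_bin and window below 0.01 m and velocity of joint carousel between -0.1 and 0.1 rad/s and distance of cartridge from where it was at the start of the episode below 0.015 m), for 0.2 s.
At the end, for the whole second after the job is handed in: The yellow bin is under the window (centres within 10 mm) and the yellow-topped cartridge stands on its floor, upright within 0.15 rad, within 20 mm of its centre, released, all at rest (horizontal distance between yellow_bin and window below 0.01 m and horizontal distance between cartridge and yellow_bin below 0.02 m and z of cartridge in the frame of yellow_bin between 0.041 and 0.049 m and angle between cartridge's own z axis and vertical below 0.15 rad and linear speed of cart_yellow below 0.02 m/s and velocity of joint carousel between -0.05 and 0.05 rad/s); the robot touches nothing.
It fails at once if the thumbwheel is pressed with more than 30 N (contact force between wheel and anything else above 30 N).
It fails at once if the carousel is pushed by the fingers themselves (more than 4 N) (contact force between the fingers and carousel above 4 N).
It fails at once if a bystander is moved by more than 25 mm (distance of any of cart_blue, cart_grey, bottle, jar from where it was at the start of the episode above 0.025 m).
It also fails if it takes over 72 s, if anything falls off the work surface, if the arm or the gripper's body presses on something with over 40 N, if the wrist force passes 120 N, or if a joint passes its speed limit or range.

ROBOT

A 6-joint arm with a two-finger parallel gripper is mounted at the origin on the work surface. World frame = base frame: x ahead of the robot, y to its left, z up, the work surface at z = 0. Lengths are in m, angles in degrees, forces in N, time in s.
With the tool pointing down it reaches from about 0.4 to 0.825 m from the base axis. Payload 7 kg.
Tool frame: the origin (TCP) lies between the finger pads; the fingertips stand 22 mm ahead of it and the grasp point (between the pads) lies 3 mm ahead of it; z points along the fingers, y is the line along which they close (so a half turn about z gives the same grasp; the last joint's range is limited). The gripper opens to 88 mm and grips with 3 to 60 N. Pads are 19 mm wide; open, the fingers measure 130 mm over their backs; the gripper's body (78 mm by 193 mm) begins 47 mm behind the grasp point.
Start: joints at [-60.098, 20.546, 0.682, 0, -70.136, -16.507], TCP at [0.156, -0.657, 0.249] pointing down, gripper open.
Joint ranges: [-176.03, 176.03], [-82.01, 121.73], [-58.28, 71.71], [-173.87, 95.51], [-174.79, -0.11], [-173.66, 173.66]. Speed limits (degrees/s): [136.94, 136.94, 172.46, 180, 180, 180].

INTERFACE

Orientations are given as [roll, pitch, yaw] about the fixed x, y, z axes, in that order (R = Rz(yaw) Ry(pitch) Rx(roll)).
In Python, from plant import ctrl gives the robot as it stands.
- The arm moves only by the tool apply_moves, never from a script. Its argument "targets" is a list of rows, each an object with "travel": the shift along the tool's x, y, z in mm, a list of three; "roll": the turn about the tool's z in degrees; "jaw": the finger opening in mm, from 0 to 87.6. In form: [{"travel": [tx, ty, tz], "roll": roll, "jaw": jaw}, ...]. A call has 1 to 10 rows; each row shifts and turns the commanded pose from where the row before left it, along the tool's axes as they then stand; what a row does not reach is not made up. A row lasts 1/10 s, in which the tool goes at most 50 mm and 8.59 degrees, less where a joint would pass 70% of its speed; a pose out of reach is approached as far as the arm can. A call with a gripper value outside its range is refused whole. The fingers move at their own pace and stop on an object; the grip force is fixed at half the most. Time passes only in rows, so rows that do not move let the fingers close. It gives the time, the measured TCP pose, the force, the opening and the grip force at its end, in the units of the state.
- ctrl.get_obs(): the state, without advancing time (a new reading comes with each control period).
- ctrl.snapshot(name): name is "scene" or "top" or "wrist"; returns the picture (400x640x3 uint8, red, green, blue); there is no depth.
- ctrl.calibration(name): a dict with "K" (3x3 intrinsics, pixels), "extrinsics" (4x4, takes a point from camera to world coordinates); the wrist camera has in their place "hand_eye" (4x4, takes a point from camera to tool coordinates, whose origin is the TCP and whose axes are the flange's). Camera axes: x right, y down, z forward; pixel columns grow to the right and rows downward; lengths in m; the calibration is good to about 2 mm. A picture is of the moment at which its call begins: read the wrist's pose just before it. calibration takes no time and is no camera call.
- ctrl.close_job(): hands the job in; it is judged then, once.
The state is a dict: "clock": time; "joint_pos": joint angles; "qvel": joint speeds; "tau": joint torques, N m; "tool_pos": TCP position; "orientation": TCP orientation; "force": force on the tool from outside, world axes, zero at the start; "moment": the same for the moment, N m; "opening": finger opening in m; "gripper_force": force on a finger pad.
Only numpy, scipy, OpenCV 4.12 (cv2) and the standard library are available. Lean on these libraries where they do the work, as an engineer would, in place of code of your own. Each camera call takes 0.05 s, during which the arm holds its last target. There are 200 camera calls.

## Working session

There is one attempt and no reset: what is moved stays moved. The work goes in short steps, Python scripts to look and compute and a tool call to move; the robot and the scene stay as the last step left them, time stands still between calls to the robot, and variables do not carry over. Pictures are saved under pics/ and viewed, at most 13 in all, crops included, and the job is handed in when it is done.

Besides the shell and the picture viewer there is one more tool, called in YAML: its name, and indented under it one key for each argument. apply_moves: Moves the arm, as the interface text tells. Its arguments: {"type":"object","properties":{"targets":{"type":"array","items":{"type":"object","properties":{"travel":{"type":"array","items":{"type":"number"}},"roll":{"type":"number"},"jaw":{"type":"number"}}}}},"required":["targets"]}

```bash
mkdir -p pics
cat > h.py <<'E'
import numpy as np, cv2
from plant import ctrl
def save(n,im): cv2.imwrite('pics/'+n+'.png',cv2.cvtColor(im,cv2.COLOR_RGB2BGR))
def ray(cal,px,T=None):
    E=np.array(cal['extrinsics']) if T is None else T
    d=E[:3,:3]@np.linalg.inv(np.array(cal['K']))@np.array([px[0],px[1],1.])
    return E[:3,3],d
def onz(cal,px,z,T=None):
    o,d=ray(cal,px,T); return o+d*(z-o[2])/d[2]
def proj(cal,P,T=None):
    E=np.array(cal['extrinsics']) if T is None else T
    p=np.linalg.inv(E)@np.append(P,1); q=np.array(cal['K'])@p[:3]; return q[:2]/q[2]
E
python3 - <<'E'
from h import *
o=ctrl.get_obs(); print(o)
a=ctrl.snapshot('scene');b=ctrl.snapshot('top')
save('scene',a);save('top',b)
for n in('scene','top'): print(ctrl.calibration(n))
E
```

```text
{'clock': 0.0, 'joint_pos': array([-6.00965915e+01,  2.05913821e+01,  6.32818314e-01, -1.88044783e-02,
       -7.01343750e+01, -1.65076567e+01]), 'qvel': array([ 0.05500638,  0.05407008, -0.10339353, -0.00649597,  0.04496537,
        0.04184258]), 'tau': array([ 4.10204939e-04, -5.82716310e+01,  2.93055224e+01,  6.99775949e+00,
        6.83968668e-03, -1.55963507e-04]), 'tool_pos': array([ 0.15625562, -0.65620291,  0.24762012]), 'orientation': array([ 1.79905869e+02, -9.46167929e-03, -1.66610645e+02]), 'force': array([-1.60528911,  0.80489479, -0.34389611]), 'moment': array([-0.0099453 , -0.02572598, -0.01607385]), 'gripper_force': 0.0, 'opening': 0.08783389128757384}
{'K': array([[367.19425206,   0.        , 319.99578255],
       [  0.        , 367.19425206, 203.65174495],
       [  0.        ,   0.        ,   1.        ]]), 'extrinsics': array([[ 0.69861939,  0.45126222, -0.55524171,  0.97154002],
       [ 0.71529701, -0.42231308,  0.55677809, -0.47234209],
       [ 0.01676708, -0.78613871, -0.61782262,  0.63854665],
       [ 0.        ,  0.        ,  0.        ,  1.        ]])}
{'K': array([[368.6689876 ,   0.        , 317.7017079 ],
       [  0.        , 368.6689876 , 202.85315245],
       [  0.        ,   0.        ,   1.        ]]), 'extrinsics': array([[-0.01494976, -0.99516708,  0.0970515 ,  0.36770416],
       [-0.99968623,  0.01682717,  0.01855485,  0.02152413],
       [-0.02009828, -0.09674366, -0.99510639,  1.14849232],
       [ 0.        ,  0.        ,  0.        ,  1.        ]])}
```

View pics/top.png

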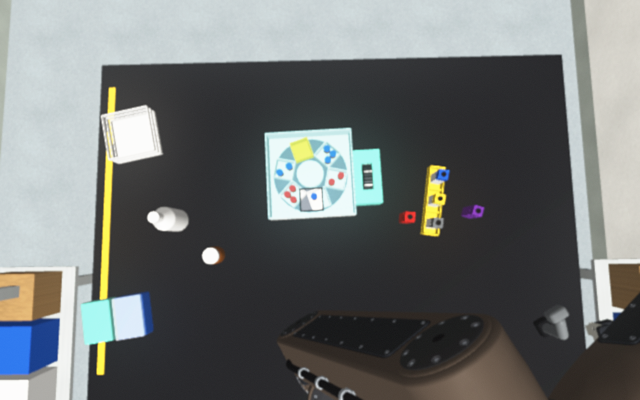

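View pics/scene.png

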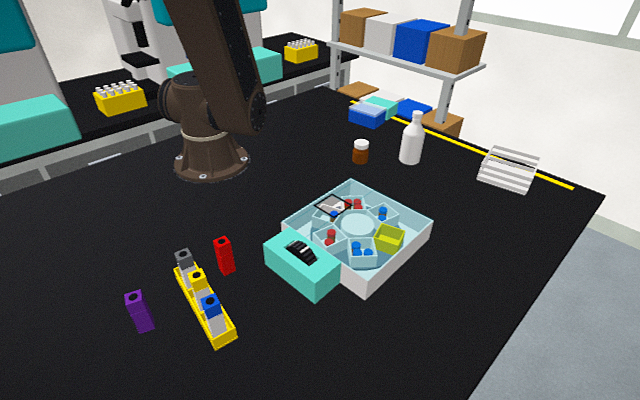

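The top view shows the unit at about (310,174). Its window is at (312,199), on the robot's side, and the yellow bin at (302,150) is roughly opposite. The wheel is at (368,176) and the rack at (433,200).

These could be taken for the target: yellow-topped (440,200), blue (443,175), grey (438,223), red loose (408,217), purple loose (475,212). I choose (440,200), in the middle well of the yellow rack.

Run:
```python
from h import *
b=cv2.cvtColor(cv2.imread('pics/top.png'),cv2.COLOR_BGR2RGB);s=cv2.cvtColor(cv2.imread('pics/scene.png'),cv2.COLOR_BGR2RGB)
c=ctrl.calibration('top');cs=ctrl.calibration('scene')
hsv=cv2.cvtColor(b,cv2.COLOR_RGB2HSV)
def blobs(m,mn=15):
    n,l,st,ce=cv2.connectedComponentsWithStats(m.astype(np.uint8))
    return [(i,st[i],ce[i]) for i in range(1,n) if st[i][4]>mn],l
H,S,V=cv2.split(hsv)
roi=np.zeros_like(H,bool);roi[100:260,250:500]=1
# whole unit (bright) contour -> rect
m=(roi&(V>90)&((S<140)|((H>70)&(H<100))))
for i,st,ce in blobs(m,200)[0]: print('unit',st,ce)
for nm,m in {'mint':roi&(H>75)&(H<95)&(S>90)&(V>120),'yellow':roi&(H>20)&(H<35)&(S>120)&(V>110),'dark_in':roi&(V<60)}.items():
    bl,l=blobs(m,30)
    for i,st,ce in bl:
        if st[4]>5000: continue
        pts=np.argwhere(l==i)[:,::-1].astype(np.float32); r=cv2.minAreaRect(pts)
        print(nm,st,ce.round(1),'rect',np.round(r[0],1),np.round(r[1],1),round(r[2],1),'z66',onz(c,r[0],.066).round(4),'z34',onz(c,r[0],.034).round(4))
A=cv2.resize(b[120:250,255:385],(520,520),interpolation=cv2.INTER_CUBIC)
B=cv2.resize(s[225:355,165:245],(320,520),interpolation=cv2.INTER_CUBIC)
save('crop',cv2.hconcat([A[:, :470],B]))
```

```text
unit [ 264  127  120   94 9339] [319.0734554  174.58796445]
mint [353 148  31  58 189] [373.4 177.8] rect [368.3 176.6] [56.9 26.6] 85.8 z66 [ 0.549  -0.1094  0.066 ] z34 [ 0.5543 -0.1132  0.034 ]
mint [361 163  13  27  51] [364.2 179.7] rect [366.7 176.1] [26.7 11.1] 85.9 z66 [ 0.5506 -0.1048  0.066 ] z34 [ 0.556  -0.1085  0.034 ]
yellow [291 138  22  24 333] [301.3 149.7] rect [301.3 149.7] [19.5 17. ] 70.3 z66 [0.6342 0.0883 0.066 ] z34 [0.642  0.0903 0.034 ]
yellow [420 165  27  72 939] [432.4 201.3] rect [434.5 200.4] [21.9 71.3] 6.2 z66 [ 0.4747 -0.301   0.066 ] z34 [ 0.4779 -0.3106  0.034 ]
```

View pics/crop.png

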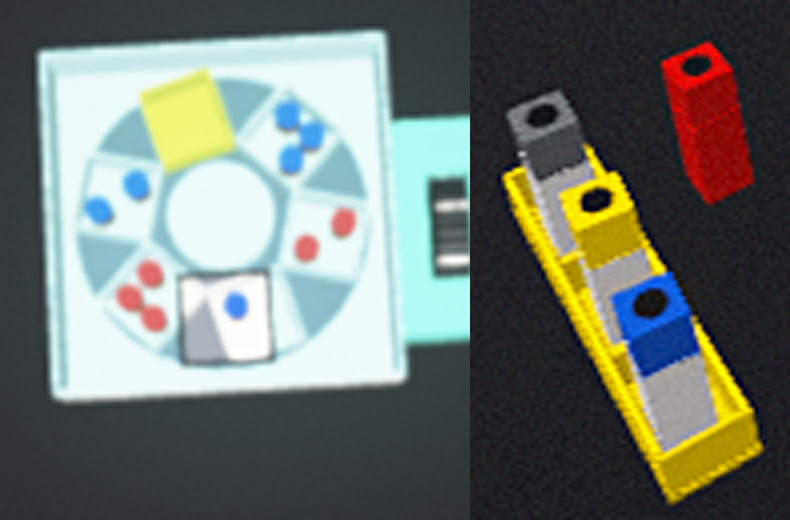

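The crop confirms the choice: a yellow cap on a white body in the middle well, between grey and blue. The red and purple look-alikes stand loose outside the rack. In the left crop the window rim is centred at px (311.3,199.3), and the yellow bin at (302.2,150.1) is about 15° off directly opposite.

Run:
```python
from h import *
c=ctrl.calibration('top');cs=ctrl.calibration('scene')
f=lambda u,v:((u+.5)/4-.5+255,(v+.5)/4-.5+120)
P=[onz(c,f(*p),.066) for p in [(38,50),(387,31),(407,380),(55,400)]]
print('cover',np.round(P,4),'ctr',np.mean(P,0).round(4),[np.linalg.norm(P[i]-P[i-1]).round(4) for i in range(4)])
ux=(P[0]+P[1]-P[2]-P[3])[:2];uy=(P[0]+P[3]-P[1]-P[2])[:2]
print('yaw',np.degrees(np.arctan2(ux[1],ux[0])),np.degrees(np.arctan2(-uy[0],uy[1])))
W=onz(c,f(226,318),.066);C=onz(c,f(219,215),.056)
print('win',W.round(4),'hub@56',C.round(4))
for z in(.022,.056):
  Y=onz(c,f(188,120),z);
  for ctr in (np.mean(P,0),): d=(Y-ctr)[:2];print('bin',z,Y.round(4),np.linalg.norm(d).round(4),np.degrees(np.arctan2(d[1],d[0])))
b=cv2.cvtColor(cv2.imread('pics/top.png'),cv2.COLOR_BGR2HSV)
m=(b[150:205,355:382,2]<110); n,l,st,ce=cv2.connectedComponentsWithStats(m.astype(np.uint8))
for i in range(1,n):
  if st[i][4]>10: p=ce[i]+[355,150];print('wheel dark',st[i],p,onz(c,p,.08).round(4))
# cartridge: triangulate hole
p1=(440,199.6);p2=(196.7,275.0)
o1,d1=ray(c,p1);o2,d2=ray(cs,p2)
t=np.linalg.lstsq(np.c_[d1,-d2],o2-o1,rcond=None)[0]
print('cart top',(o1+d1*t[0]).round(4),(o2+d2*t[1]).round(4),onz(c,p1,.09).round(4),onz(cs,p2,.09).round(4))
```

```text
cover [[ 0.6903  0.2001  0.066 ]
 [ 0.6994 -0.0629  0.066 ]
 [ 0.4366 -0.0713  0.066 ]
 [ 0.4261  0.1878  0.066 ]] ctr [0.5631 0.0634 0.066 ] [np.float64(0.2645), np.float64(0.2631), np.float64(0.2629), np.float64(0.2593)]
yaw 2.253856665822888 2.1574965450985566
win [0.4847 0.061  0.066 ] hub@56 [0.5636 0.0656 0.056 ]
bin 0.022 [0.6451 0.0902 0.022 ] 0.0862 18.063349702337753
bin 0.056 [0.6367 0.0881 0.056 ] 0.0776 18.525915075683557
wheel dark [25  0  2 17 20] [380.85 156.95] [ 0.6043 -0.1461  0.08  ]
wheel dark [ 8 15  8  6 40] [366.325 167.025] [ 0.575  -0.1027  0.08  ]
wheel dark [ 8 22  9 12 77] [366.72727273 176.83116883] [ 0.5459 -0.1031  0.08  ]
wheel dark [ 9 37  8  2 12] [366.83333333 187.33333333] [ 0.515  -0.1025  0.08  ]
cart top [ 0.4743 -0.3093  0.0912] [ 0.4758 -0.3068  0.0906] [ 0.4744 -0.3097  0.09  ] [ 0.4753 -0.3066  0.09  ]
```

apply_moves:
  targets:
    - {"travel": [-36, 32, 0], "roll": 0, "jaw": 0}
    - {"travel": [-36, 32, 0], "roll": 0, "jaw": 0}
    - {"travel": [-36, 32, 0], "roll": 0, "jaw": 0}
    - {"travel": [-36, 32, 0], "roll": 0, "jaw": 0}
    - {"travel": [-36, 32, 0], "roll": 0, "jaw": 0}
    - {"travel": [-36, 32, 0], "roll": 0, "jaw": 0}
    - {"travel": [-36, 32, 0], "roll": 0, "jaw": 0}
    - {"travel": [-36, 32, 0], "roll": 0, "jaw": 0}
    - {"travel": [-36, 32, 0], "roll": 0, "jaw": 0}
    - {"travel": [-36, 32, 0], "roll": 0, "jaw": 0}

```text
clock: 1.1
tool_pos: [0.433, -0.26, 0.2486]
orientation: [180.0, 0.0, -166.6]
force: [1.6, -0.3, 0.1]
opening: 0.013
gripper_force: 0.0
```

apply_moves:
  targets:
    - {"travel": [-36, 32, 0], "roll": 0, "jaw": 0}
    - {"travel": [-36, 32, 0], "roll": 0, "jaw": 0}
    - {"travel": [-36, 32, 0], "roll": 0, "jaw": 0}
    - {"travel": [0, 0, 0], "roll": -8, "jaw": 0}
    - {"travel": [0, 0, 0], "roll": -8, "jaw": 0}
    - {"travel": [0, 0, 0], "roll": -8, "jaw": 0}
    - {"travel": [0, 0, 0], "roll": -8, "jaw": 0}
    - {"travel": [0, 0, 0], "roll": -8, "jaw": 0}
    - {"travel": [0, 0, 0], "roll": -8, "jaw": 0}
    - {"travel": [0, 0, 0], "roll": -8, "jaw": 0}

```text
clock: 2.1
tool_pos: [0.515, -0.1434, 0.2482]
orientation: [180.0, -0.0, -110.3]
force: [-0.7, 0.1, -0.1]
opening: 0.0001
gripper_force: 0.0
```

apply_moves:
  targets:
    - {"travel": [0, 0, 0], "roll": -8, "jaw": 0}
    - {"travel": [0, 0, 0], "roll": -8, "jaw": 0}
    - {"travel": [0, 0, 0], "roll": -6.8, "jaw": 0}
    - {"travel": [0, 0, 0], "roll": 0, "jaw": 0}
    - {"travel": [0, 0, 0], "roll": 0, "jaw": 0}

```text
clock: 2.6
tool_pos: [0.5151, -0.1435, 0.2483]
orientation: [180.0, 0.0, -88.0]
force: [-0.4, -0.2, 0.0]
opening: 0.0006
gripper_force: 0.0
```

Run:
```python
from h import *
o=ctrl.get_obs(); a=ctrl.snapshot('wrist'); save('w1',a); c=ctrl.calibration('wrist')
print(o['clock'],o['tool_pos'],o['orientation'],o['force'],o['opening'],c)
```

```text
2.6 [ 0.51507613 -0.14348698  0.24834478] [ 1.79973254e+02  6.78830194e-03 -8.80115822e+01] [-0.41792155 -0.2130631   0.04608496] 0.0006387438329873507 {'K': array([[326.17265638,   0.        , 323.32685686],
       [  0.        , 326.17265638, 197.14703923],
       [  0.        ,   0.        ,   1.        ]]), 'hand_eye': array([[ 5.26345021e-04, -9.66200274e-01, -2.57792075e-01,
         6.86057454e-02],
       [ 9.99999241e-01,  7.95656529e-04, -9.40366122e-04,
        -1.01949554e-03],
       [ 1.11369595e-03, -2.57791385e-01,  9.66199959e-01,
        -1.34099895e-01],
       [ 0.00000000e+00,  0.00000000e+00,  0.00000000e+00,
         1.00000000e+00]])}
```

View pics/w1.png

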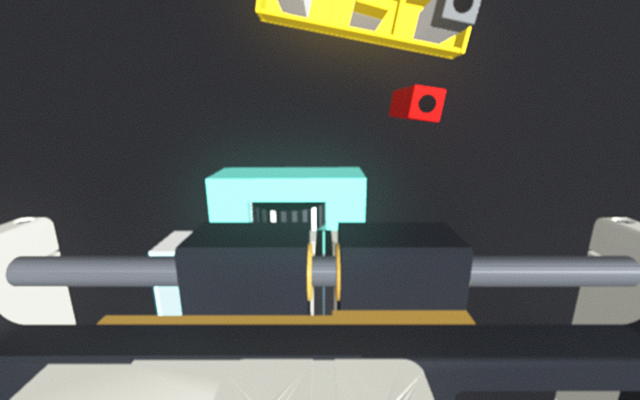

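The wrist view shows the mint deck with corners at (208,177) and (366,177). The wheel slot spans columns 251–325, with its outer edge at row 203, and the shut fingertips are near column 323.

```bash
cat >> h.py <<'E'
from scipy.spatial.transform import Rotation as Ro
def wristT(o,c):
    T=np.eye(4);T[:3,:3]=Ro.from_euler('xyz',o['orientation'],degrees=True).as_matrix();T[:3,3]=o['tool_pos'];return T@np.array(c['hand_eye'])
E
python3 - <<'E'
from h import *
o=ctrl.get_obs();c=ctrl.calibration('wrist');T=wristT(o,c)
for n,p in dict(deckL=(208,177),deckR=(366,177),slotL=(251,204),slotR=(325,204)).items(): print(n,onz(c,p,.066,T).round(4))
R=Ro.from_euler('z',2.2,degrees=True).as_matrix()
for dx,dy in [(0,-.15),(0,-.16),(-.02,-.16)]: print((np.array([.563,.063,0])+R@[dx,dy,0]).round(4))
print(T[:3,3])
E
```

```text
deckL [ 0.6305 -0.1441  0.066 ]
deckR [ 0.4744 -0.1497  0.066 ]
slotL [ 0.5886 -0.1179  0.066 ]
slotR [ 0.5139 -0.1205  0.066 ]
[ 0.5688 -0.0869  0.    ]
[ 0.5691 -0.0969  0.    ]
[ 0.5492 -0.0976  0.    ]
[ 0.51859134 -0.21203916  0.38248426]
```

apply_moves:
  targets:
    - {"travel": [-38, -18, 0], "roll": 0.2, "jaw": 0}
    - {"travel": [0, 0, 35], "roll": 0, "jaw": 0}
    - {"travel": [0, 0, 35], "roll": 0, "jaw": 0}
    - {"travel": [0, 0, 35], "roll": 0, "jaw": 0}
    - {"travel": [0, 0, 25], "roll": 0, "jaw": 0}
    - {"travel": [0, 0, 4], "roll": 0, "jaw": 0}
    - {"travel": [0, 0, 0], "roll": 0, "jaw": 0}
    - {"travel": [0, 0, 0], "roll": 0, "jaw": 0}

```text
clock: 3.45
tool_pos: [0.5328, -0.1049, 0.116]
orientation: [-179.9, -0.0, -88.0]
force: [-0.2, -0.5, 0.9]
opening: 0.0002
gripper_force: 0.0
```

apply_moves:
  targets:
    - {"travel": [0, 0, 2], "roll": 0, "jaw": 0}
    - {"travel": [0, 0, 2], "roll": 0, "jaw": 0}
    - {"travel": [0, 0, 1], "roll": 0, "jaw": 0}
    - {"travel": [0, 0, 0], "roll": 0, "jaw": 0}

```text
clock: 3.85
tool_pos: [0.5318, -0.1049, 0.1097]
orientation: [-180.0, 0.0, -88.0]
force: [1.4, 0.8, 0.8]
opening: 0.0005
gripper_force: 0.0
```

apply_moves:
  targets:
    - {"travel": [0, 0, 1], "roll": 0, "jaw": 0}
    - {"travel": [0, 0, 1], "roll": 0, "jaw": 0}
    - {"travel": [0, 0, 1], "roll": 0, "jaw": 0}
    - {"travel": [0, 0, 0], "roll": 0, "jaw": 0}

```text
clock: 4.25
tool_pos: [0.5318, -0.1049, 0.1064]
orientation: [180.0, -0.0, -88.0]
force: [-0.6, 0.4, 1.7]
opening: 0.0
gripper_force: 0.3
```

apply_moves:
  targets:
    - {"travel": [0, 0, 1], "roll": 0, "jaw": 0}
    - {"travel": [0, 0, 1], "roll": 0, "jaw": 0}
    - {"travel": [0, 0, 0], "roll": 0, "jaw": 0}

```text
clock: 4.55
tool_pos: [0.5318, -0.1051, 0.1047]
orientation: [-180.0, -0.0, -88.0]
force: [0.5, -2.1, 3.9]
opening: 0.0004
gripper_force: 1.7
```

apply_moves:
  targets:
    - {"travel": [0, 0, 1], "roll": 0, "jaw": 0}
    - {"travel": [0, -3, 0], "roll": 0, "jaw": 0}
    - {"travel": [0, -3, 0], "roll": 0, "jaw": 0}
    - {"travel": [0, -3, 0], "roll": 0, "jaw": 0}

```text
clock: 4.95
tool_pos: [0.5403, -0.1046, 0.1034]
orientation: [179.9, 0.0, -88.0]
force: [-4.1, -1.3, 4.8]
opening: 0.0005
gripper_force: 2.4
```

apply_moves:
  targets:
    - {"travel": [0, -4, 0], "roll": 0, "jaw": 0}
    - {"travel": [0, -4, 0], "roll": 0, "jaw": 0}
    - {"travel": [0, -4, 0], "roll": 0, "jaw": 0}

```text
clock: 5.25
tool_pos: [0.5529, -0.1041, 0.1036]
orientation: [180.0, -0.0, -88.0]
force: [-2.4, -1.6, 5.2]
opening: 0.0004
gripper_force: 2.7
```

apply_moves:
  targets:
    - {"travel": [0, -4, 0.5], "roll": 0, "jaw": 0}
    - {"travel": [0, -4, 0.5], "roll": 0, "jaw": 0}
    - {"travel": [0, -4, 0.5], "roll": 0, "jaw": 0}
    - {"travel": [0, -4, 0.5], "roll": 0, "jaw": 0}
    - {"travel": [0, -4, 0.5], "roll": 0, "jaw": 0}

```text
clock: 5.75
tool_pos: [0.5735, -0.1031, 0.1013]
orientation: [-180.0, 0.0, -88.0]
force: [-2.1, -0.1, 5.9]
opening: 0.0002
gripper_force: 2.5
```

apply_moves:
  targets:
    - {"travel": [0, 0, -12], "roll": 0, "jaw": 0}
    - {"travel": [0, 41, 0], "roll": 0, "jaw": 0}
    - {"travel": [0, 0, 0], "roll": 0, "jaw": 0}

```text
clock: 6.05
tool_pos: [0.5277, -0.1047, 0.113]
orientation: [179.9, 0.1, -88.1]
force: [1.0, -0.1, 0.6]
opening: 0.0003
gripper_force: 0.0
```

```bash
cat >> h.py <<'E'
def binang(name):
    b=ctrl.snapshot('top'); save(name,b); h=cv2.cvtColor(b,cv2.COLOR_RGB2HSV); c=ctrl.calibration('top')
    m=cv2.inRange(h,(20,90,90),(36,255,255)); m[:, :262]=0; m[:,358:]=0; m[:125]=0; m[225:]=0
    n,l,st,ce=cv2.connectedComponentsWithStats(m)
    for i in range(1,n):
        if st[i][4]>40:
            Y=onz(c,ce[i],.045); d=(Y-[.563,.063,0])[:2]
            print('bin px',st[i],ce[i].round(1),Y.round(4),'r',np.linalg.norm(d).round(4),'unit ang',(np.degrees(np.arctan2(d[1],d[0]))-2.2).round(1))
E
python3 - <<'E'
from h import *
binang('t1');o=ctrl.get_obs();print(o['clock'],o['tool_pos'])
E
```

```text
6.1 [ 0.52996958 -0.10462453  0.11353633]
```

Run:
```python
from h import *
s=ctrl.snapshot('scene');save('s1',s);b=cv2.cvtColor(cv2.imread('pics/t1.png'),cv2.COLOR_BGR2RGB)
save('v1',cv2.vconcat([cv2.resize(b[110:240,250:400],(600,300)),cv2.resize(s[160:310,255:445],(600,300))]))
```

```text
(no output)
```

View pics/v1.png

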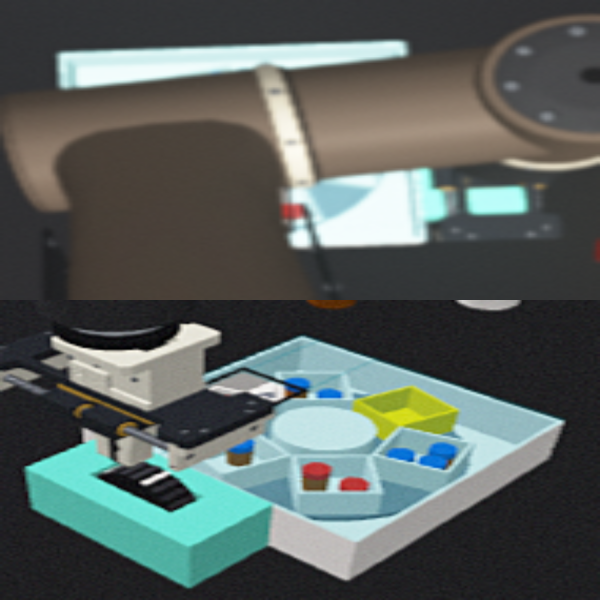

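The top view is blocked by the arm. In the scene view the yellow bin has moved counter-clockwise, to crop (405,418), so I'll measure in that view.

```bash
cat >> h.py <<'E'
def sbin(b=None):
    if b is None: b=ctrl.snapshot('scene')
    h=cv2.cvtColor(b,cv2.COLOR_RGB2HSV); c=ctrl.calibration('scene')
    m=cv2.inRange(h,(22,90,70),(38,255,255)); m[:,:285]=0; m[:,440:]=0; m[:175]=0; m[300:]=0
    m=cv2.morphologyEx(m,cv2.MORPH_OPEN,np.ones((2,2)))
    n,l,st,ce=cv2.connectedComponentsWithStats(m)
    for i in range(1,n):
        if st[i][4]>25:
            x,y,w,hh=st[i][:4]; p=(x+w/2-.5,y+hh/2-.5); Y=onz(c,p,.039); d=(Y-[.563,.063,0])[:2]
            print('bin px',st[i],Y.round(4),'r',np.linalg.norm(d).round(4),'unit ang',(np.degrees(np.arctan2(d[1],d[0]))-2.2).round(1))
E
python3 - <<'E'
from h import *
for n in('scene','s1'): sbin(cv2.cvtColor(cv2.imread(f'pics/{n}.png'),cv2.COLOR_BGR2RGB))
E
```

```text
bin px [374 224  32  32 695] [0.6429 0.0921 0.039 ] r 0.0851 unit ang 17.8
bin px [368 204  33  26 544] [0.5817 0.1499 0.039 ] r 0.0889 unit ang 75.6
```

apply_moves:
  targets:
    - {"travel": [0, 0, 6], "roll": 0, "jaw": 0}
    - {"travel": [0, 0, 2], "roll": 0, "jaw": 0}
    - {"travel": [0, 0, 1.5], "roll": 0, "jaw": 0}
    - {"travel": [0, -3, 0], "roll": 0, "jaw": 0}
    - {"travel": [0, -3, 0], "roll": 0, "jaw": 0}
    - {"travel": [0, -3, 0], "roll": 0, "jaw": 0}
    - {"travel": [0, -4, 0], "roll": 0, "jaw": 0}
    - {"travel": [0, -4, 0], "roll": 0, "jaw": 0}
    - {"travel": [0, -4, 0], "roll": 0, "jaw": 0}

```text
clock: 7.05
tool_pos: [0.5529, -0.1042, 0.1036]
orientation: [180.0, -0.0, -88.0]
force: [-2.6, -1.5, 5.5]
opening: 0.0005
gripper_force: 2.7
```

apply_moves:
  targets:
    - {"travel": [0, -4, 0.5], "roll": 0, "jaw": 0}
    - {"travel": [0, -4, 0.5], "roll": 0, "jaw": 0}
    - {"travel": [0, -4, 0.5], "roll": 0, "jaw": 0}
    - {"travel": [0, -4, 0.5], "roll": 0, "jaw": 0}
    - {"travel": [0, -4, 0.5], "roll": 0, "jaw": 0}

```text
clock: 7.55
tool_pos: [0.5735, -0.1033, 0.1013]
orientation: [-180.0, 0.0, -88.0]
force: [-2.4, -0.4, 6.4]
opening: 0.0002
gripper_force: 2.6
```

apply_moves:
  targets:
    - {"travel": [0, 0, -12], "roll": 0, "jaw": 0}
    - {"travel": [0, 42, 0], "roll": 0, "jaw": 0}
    - {"travel": [0, 0, 0], "roll": 0, "jaw": 0}
    - {"travel": [0, 0, 0], "roll": 0, "jaw": 0}

```text
clock: 7.95
tool_pos: [0.5305, -0.1047, 0.1138]
orientation: [-179.9, 0.0, -88.0]
force: [0.6, -0.5, -0.1]
opening: 0.0005
gripper_force: 0.0
```

Run:
```python
from h import *
s=ctrl.snapshot('scene');save('s2',s);sbin(s);print(ctrl.get_obs()['tool_pos'])
```

```text
bin px [345 197  24  19 371] [0.5055 0.1311 0.039 ] r 0.0891 unit ang 128.0
[ 0.53128786 -0.10467255  0.11381241]
```

apply_moves:
  targets:
    - {"travel": [0, 0, 6], "roll": 0, "jaw": 0}
    - {"travel": [0, 0, 2], "roll": 0, "jaw": 0}
    - {"travel": [0, 0, 1.5], "roll": 0, "jaw": 0}
    - {"travel": [0, -3, 0], "roll": 0, "jaw": 0}
    - {"travel": [0, -3, 0], "roll": 0, "jaw": 0}
    - {"travel": [0, -3, 0], "roll": 0, "jaw": 0}
    - {"travel": [0, -4, 0], "roll": 0, "jaw": 0}
    - {"travel": [0, -4, 0], "roll": 0, "jaw": 0}
    - {"travel": [0, -4, 0], "roll": 0, "jaw": 0}

```text
clock: 8.9
tool_pos: [0.5519, -0.1043, 0.1036]
orientation: [180.0, -0.0, -88.0]
force: [-2.2, -1.9, 5.3]
opening: 0.0008
gripper_force: 2.7
```

apply_moves:
  targets:
    - {"travel": [0, -4, 0.5], "roll": 0, "jaw": 0}
    - {"travel": [0, -4, 0.5], "roll": 0, "jaw": 0}
    - {"travel": [0, -3, 0.5], "roll": 0, "jaw": 0}
    - {"travel": [0, 0, 0], "roll": 0, "jaw": 0}

```text
clock: 9.3
tool_pos: [0.5639, -0.1036, 0.1023]
orientation: [-179.9, -0.0, -88.0]
force: [-2.0, -0.3, 4.8]
opening: 0.0005
gripper_force: 2.7
```

apply_moves:
  targets:
    - {"travel": [0, 0, -12], "roll": 0, "jaw": 0}
    - {"travel": [0, 32, -10], "roll": 0, "jaw": 0}
    - {"travel": [40, 0, -20], "roll": 0, "jaw": 0}
    - {"travel": [40, 0, -20], "roll": 0, "jaw": 0}
    - {"travel": [40, 0, -20], "roll": 0, "jaw": 0}
    - {"travel": [30, 0, -20], "roll": 0, "jaw": 0}
    - {"travel": [0, 0, 0], "roll": 0, "jaw": 0}
    - {"travel": [0, 0, 0], "roll": 0, "jaw": 0}

```text
clock: 10.1
tool_pos: [0.5362, -0.2553, 0.2046]
orientation: [-179.9, 0.0, -88.1]
force: [-0.9, -0.3, -1.1]
opening: 0.0006
gripper_force: 0.0
```

Run:
```python
from h import *
s=ctrl.snapshot('scene');save('s3',s);sbin(s);t=ctrl.snapshot('top');save('t3',t);print(ctrl.get_obs()['tool_pos'])
save('v3',cv2.vconcat([cv2.resize(t[110:240,250:400],(600,300)),cv2.resize(s[160:310,255:445],(600,300))]))
```

```text
bin px [320 199  32  27 470] [0.4848 0.0728 0.039 ] r 0.0788 unit ang 170.6
bin px [296 243   9   7  29] [ 0.5141 -0.0759  0.039 ] r 0.1472 unit ang -111.6
[ 0.53571951 -0.25411833  0.20363582]
```

View pics/v3.png

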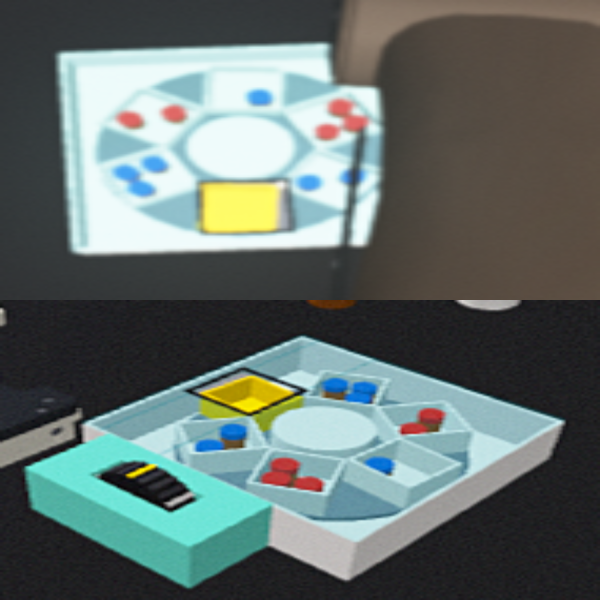

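The bin is nearly under the window. A pale strip remains on the window's -y side (crop 282–290), so it needs a few degrees more counter-clockwise. I'll quantify that from the bin edge and the stripe.

Run:
```python
from h import *
from scipy.optimize import brentq
t=cv2.cvtColor(cv2.imread('pics/t3.png'),cv2.COLOR_BGR2RGB);c=ctrl.calibration('top')
for r in (194,199,204): print([tuple(map(int,t[r,x])) for x in (298,299,300,301,302,318,319,320,321,322,323,324)])
u=np.array([.563,.063]);th=np.radians(2.2);ex=np.array([np.cos(th),np.sin(th)]);ey=np.array([-ex[1],ex[0]])
for col in (299,319.5,323): 
  for z in(.056,.066): print(col,z,'unit y',((onz(c,(col,199),z)[:2]-u)@ey).round(4))
cs=ctrl.calibration('scene');s=cv2.cvtColor(cv2.imread('pics/s3.png'),cv2.COLOR_BGR2RGB);h=cv2.cvtColor(s,cv2.COLOR_RGB2HSV)
m=cv2.inRange(h,(22,90,70),(38,255,255));m[:,:288]=0;m[:,310:]=0;m[:236]=0;m[256:]=0
p=np.argwhere(m)[:,::-1].mean(0);print(p,m.sum()/255)
A=np.array([.551,-.104,.046]);o,d=ray(cs,p)
f=lambda k:(lambda q:(q[:2]@ex)**2+q[2]**2-.04**2)(o+d*k-A)
ks=np.linspace(.2,.95,400)/1;v=[f(k) for k in ks];i=next(j for j in range(399) if v[j]>0>=v[j+1]);q=o+d*brentq(f,ks[i],ks[i+1])-A
print('stripe',q.round(4),np.degrees(np.arctan2(q[:2]@ex,q[2])))
```

```text
[(133, 180, 192), (100, 125, 131), (164, 147, 78), (251, 237, 87), (255, 252, 101), (255, 251, 111), (239, 228, 147), (179, 178, 169), (127, 132, 139), (106, 126, 130), (150, 189, 193), (183, 223, 225)]
[(136, 182, 195), (104, 133, 140), (159, 146, 87), (251, 237, 87), (255, 252, 100), (254, 246, 115), (229, 216, 166), (174, 178, 181), (139, 147, 154), (102, 120, 124), (123, 164, 174), (141, 189, 200)]
[(141, 187, 196), (126, 154, 144), (175, 162, 91), (255, 244, 94), (255, 253, 102), (254, 246, 120), (226, 214, 167), (178, 182, 186), (158, 165, 174), (111, 121, 127), (104, 133, 140), (133, 177, 188)]
299 0.056 unit y 0.0374
299 0.066 unit y 0.0368
319.5 0.056 unit y -0.0237
319.5 0.066 unit y -0.0237
323 0.056 unit y -0.0341
323 0.066 unit y -0.0341
[299.3        245.06666667] 30.0
stripe [-0.0043 -0.002   0.0398] -6.310414520911254
```

apply_moves:
  targets:
    - {"travel": [-44, 4, -5], "roll": 0, "jaw": 0}
    - {"travel": [-44, 4, -5], "roll": 0, "jaw": 0}
    - {"travel": [-44, 4, -5], "roll": 0, "jaw": 0}
    - {"travel": [-44, 4, -5], "roll": 0, "jaw": 0}
    - {"travel": [-44, 4, -5], "roll": 0, "jaw": 0}
    - {"travel": [-44, 4, -5], "roll": 0, "jaw": 0}
    - {"travel": [-44, 4, 0], "roll": 0, "jaw": 0}
    - {"travel": [-44, 4, 0], "roll": 0, "jaw": 0}
    - {"travel": [-44, 4, 0], "roll": 0, "jaw": 0}
    - {"travel": [0, 0, 0], "roll": 0, "jaw": 0}

```text
clock: 11.2
tool_pos: [0.4851, 0.1446, 0.2336]
orientation: [180.0, 0.0, -87.7]
force: [0.0, 0.4, -0.9]
opening: 0.0002
gripper_force: 0.0
```

Run:
```python
from h import *
o=ctrl.get_obs(); a=ctrl.snapshot('wrist'); save('w2',a);print(o['clock'],o['tool_pos'],o['orientation'],o['qvel'].round(1))
```

```text
11.2 [0.48506583 0.14458316 0.23364448] [ 1.79984949e+02  2.13872319e-02 -8.76582730e+01] [-3.6 -0.4 -1.1  0.4 -0.8  4.4]
```

View pics/w2.png

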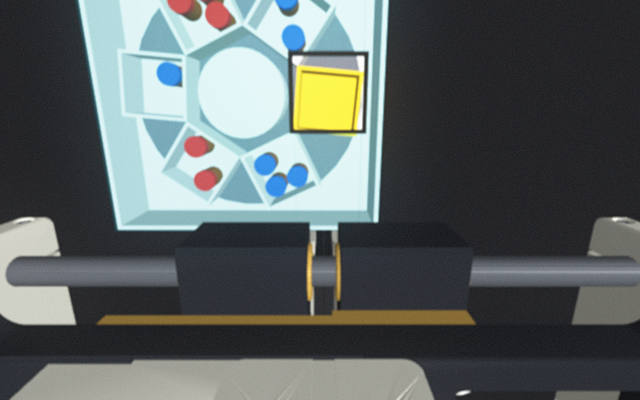

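The window rim spans (290–366, 53–132). The bin top's outline has corners near (296,66), (364,71), (355,136) and (291,131), so the bin is rotated about 5° and shifted towards +y.

Run:
```python
from h import *
o=dict(orientation=[180,0.02,-87.7],tool_pos=np.array([.4851,.1446,.2336]));c=ctrl.calibration('wrist');T=wristT(o,c)
a=cv2.cvtColor(cv2.imread('pics/w2.png'),cv2.COLOR_BGR2RGB);h=cv2.cvtColor(a,cv2.COLOR_RGB2HSV)
m=cv2.inRange(h,(22,70,100),(36,255,255));m[:45]=0;m[150:]=0
p=np.argwhere(m)[:,::-1].astype(np.float32);r=cv2.minAreaRect(p);print(r)
d=cv2.inRange(a,(0,0,0),(70,70,70));d[:40]=0;d[145:]=0;d[:,:280]=0;d[:,374:]=0
q=np.argwhere(d)[:,::-1].astype(np.float32);rw=cv2.minAreaRect(q);print(rw)
B=onz(c,r[0],.056,T);W=onz(c,rw[0],.066,T);print('bin',B.round(4),'win',W.round(4))
print('wheel fix deg',np.degrees((B-W)[1]/.08))
bc=[onz(c,x,.056,T) for x in cv2.boxPoints(r)];wc=[onz(c,x,.066,T) for x in cv2.boxPoints(rw)]
for k in(bc,wc): print([ (np.linalg.norm(k[i]-k[i-1]).round(4),np.degrees(np.arctan2(*(k[i]-k[i-1])[1::-1])).round(1)) for i in range(4)])
```

```text
((286.25225830078125, 103.93426513671875), (75.05785369873047, 161.10598754882812), 84.4850845336914)
((327.5, 91.5), (81.0, 77.0), 90.0)
bin [0.5235 0.0721 0.056 ] win [0.4862 0.0602 0.066 ]
wheel fix deg 8.514581923080705
[(np.float64(0.0669), np.float64(-87.3)), (np.float64(0.1443), np.float64(-172.5)), (np.float64(0.0659), np.float64(100.0)), (np.float64(0.1528), np.float64(7.8))]
[(np.float64(0.0681), np.float64(-89.2)), (np.float64(0.0658), np.float64(-177.7)), (np.float64(0.0681), np.float64(94.3)), (np.float64(0.07), np.float64(2.3))]
```

Run:
```python
from h import *
o=dict(orientation=[180,0.02,-87.7],tool_pos=np.array([.4851,.1446,.2336]));c=ctrl.calibration('wrist');T=wristT(o,c)
a=cv2.cvtColor(cv2.imread('pics/w2.png'),cv2.COLOR_BGR2RGB);h=cv2.cvtColor(a,cv2.COLOR_RGB2HSV)
m=cv2.inRange(h,(22,70,100),(36,255,255));m[:45]=0;m[150:]=0;m[:,:280]=0
n,l,st,ce=cv2.connectedComponentsWithStats(m);i=1+st[1:,4].argmax();print(st[i])
r=cv2.minAreaRect(np.argwhere(l==i)[:,::-1].astype(np.float32));print(r)
B=onz(c,r[0],.056,T);W=onz(c,(327.5,91.5),.066,T);u=np.array([.563,.063])
print(B.round(4),W.round(4))
x=cv2.boxPoints(r);k=[onz(c,q,.056,T) for q in x];print(x.round(1))
print([(np.linalg.norm(k[i]-k[i-1]).round(4),np.degrees(np.arctan2(*(k[i]-k[i-1])[1::-1])).round(1)) for i in range(4)])
```

```text
[ 293   65   72   66 4169]
((327.9790344238281, 99.62042236328125), (68.54845428466797, 65.41049194335938), 4.184916019439697)
[0.4853 0.0667 0.056 ] [0.4862 0.0602 0.066 ]
[[291.4 129.7]
 [296.2  64.5]
 [364.5  69.5]
 [359.8 134.7]]
[(np.float64(0.0644), np.float64(-1.8)), (np.float64(0.0574), np.float64(-93.4)), (np.float64(0.0613), np.float64(178.4)), (np.float64(0.0576), np.float64(89.7))]
```

The bin needs about 5–6° more, which is about 4 mm at the rim.

apply_moves:
  targets:
    - {"travel": [42, -9, 0], "roll": 0, "jaw": 0}
    - {"travel": [42, -9, 0], "roll": 0, "jaw": 0}
    - {"travel": [42, -9, 0], "roll": 0, "jaw": 0}
    - {"travel": [42, -9, 0], "roll": 0, "jaw": 0}
    - {"travel": [42, -8, 0], "roll": 0, "jaw": 0}
    - {"travel": [42, -8, 0], "roll": 0, "jaw": 0}
    - {"travel": [0, 0, 40], "roll": 0, "jaw": 0}
    - {"travel": [0, 0, 40], "roll": 0, "jaw": 0}
    - {"travel": [0, 0, 38], "roll": 0, "jaw": 0}
    - {"travel": [0, 0, 0], "roll": 0, "jaw": 0}

```text
clock: 12.25
tool_pos: [0.5427, -0.1109, 0.111]
orientation: [179.4, 0.0, -88.1]
force: [-0.8, -0.7, -0.9]
opening: 0.0005
gripper_force: 0.0
```

apply_moves:
  targets:
    - {"travel": [0, 0, 5], "roll": 0, "jaw": 0}
    - {"travel": [0, 0, 3], "roll": 0, "jaw": 0}
    - {"travel": [0, 0, 2], "roll": 0, "jaw": 0}
    - {"travel": [0, 0, 0], "roll": 0, "jaw": 0}

```text
clock: 12.65
tool_pos: [0.5478, -0.1102, 0.1073]
orientation: [-179.9, 0.0, -88.0]
force: [0.4, 0.2, 1.6]
opening: 0.0002
gripper_force: 0.4
```

apply_moves:
  targets:
    - {"travel": [0, 0, 1.5], "roll": 0, "jaw": 0}
    - {"travel": [0, 0, 1.5], "roll": 0, "jaw": 0}
    - {"travel": [0, 0, 0], "roll": 0, "jaw": 0}

```text
clock: 12.95
tool_pos: [0.5475, -0.1107, 0.1037]
orientation: [-179.9, -0.0, -88.0]
force: [0.4, -3.7, 6.2]
opening: 0.0001
gripper_force: 2.7
```

apply_moves:
  targets:
    - {"travel": [0, -1.5, 0], "roll": 0, "jaw": 0}
    - {"travel": [0, -1.5, 0], "roll": 0, "jaw": 0}
    - {"travel": [0, -1.3, 0], "roll": 0, "jaw": 0}
    - {"travel": [0, 0, 0], "roll": 0, "jaw": 0}
    - {"travel": [0, 0, 0], "roll": 0, "jaw": 0}

```text
clock: 13.45
tool_pos: [0.5508, -0.1108, 0.1034]
orientation: [180.0, -0.0, -88.0]
force: [-2.9, -4.1, 5.9]
opening: 0.0007
gripper_force: 3.0
```

apply_moves:
  targets:
    - {"travel": [0, 0, -40], "roll": 0, "jaw": 80}
    - {"travel": [0, 0, -40], "roll": 0, "jaw": 80}
    - {"travel": [0, 0, -40], "roll": 0, "jaw": 80}
    - {"travel": [-42, 10, 0], "roll": 0, "jaw": 80}
    - {"travel": [-42, 10, 0], "roll": 0, "jaw": 80}
    - {"travel": [-42, 10, 0], "roll": 0, "jaw": 80}
    - {"travel": [-42, 10, 0], "roll": 0, "jaw": 80}
    - {"travel": [-42, 10, 0], "roll": 0, "jaw": 80}
    - {"travel": [-42, 10, 0], "roll": 0, "jaw": 80}
    - {"travel": [0, 0, 0], "roll": 0, "jaw": 80}

```text
clock: 14.45
tool_pos: [0.4813, 0.1435, 0.2229]
orientation: [180.0, 0.1, -87.8]
force: [0.0, 0.2, 0.2]
opening: 0.075
gripper_force: 0.0
```

apply_moves:
  targets:
    - {"travel": [0, 0, 0], "roll": 0, "jaw": 80}
    - {"travel": [0, 0, 0], "roll": 0, "jaw": 80}

```text
clock: 14.65
tool_pos: [0.4823, 0.1393, 0.2228]
orientation: [180.0, -0.0, -88.0]
force: [0.5, -0.9, 0.1]
opening: 0.0793
gripper_force: 0.0
```

```bash
cat >> h.py <<'E'
def wbin(name):
    o=ctrl.get_obs();a=ctrl.snapshot('wrist');save(name,a);c=ctrl.calibration('wrist');T=wristT(o,c);h=cv2.cvtColor(a,cv2.COLOR_RGB2HSV)
    m=cv2.inRange(h,(22,70,100),(36,255,255));m[:45]=0;m[180:]=0;m[:,:270]=0;m[:,390:]=0
    n,l,st,ce=cv2.connectedComponentsWithStats(m);i=1+st[1:,4].argmax();print(st[i])
    r=cv2.minAreaRect(np.argwhere(l==i)[:,::-1].astype(np.float32));print('bin rect',r,onz(c,r[0],.056,T).round(4))
    d=cv2.inRange(a,(0,0,0),(70,70,70));n,l,st,ce=cv2.connectedComponentsWithStats(d)
    for j in range(1,n):
        if 60<st[j][2]<95 and 60<st[j][3]<95: print('win',st[j],onz(c,(st[j][0]+st[j][2]/2-.5,st[j][1]+st[j][3]/2-.5),.066,T).round(4))
    return a,o
E
python3 - <<'E'
from h import *
a,o=wbin('w3');print(o['clock'],o['tool_pos'],o['orientation']);save('w3c',cv2.resize(a[30:160,230:430],(800,520)))
E
```

```text
[ 289   68   71   70 4651]
bin rect ((323.84185791015625, 103.11870574951172), (69.18292236328125, 69.24957275390625), 1.2730300426483154) [0.4857 0.0647 0.056 ]
win [283  57  81  83 640] [0.4866 0.0607 0.066 ]
14.65 [0.4823148  0.13925348 0.22278925] [ 1.79960975e+02 -5.74966232e-03 -8.80085619e+01]
```

View pics/w3c.png

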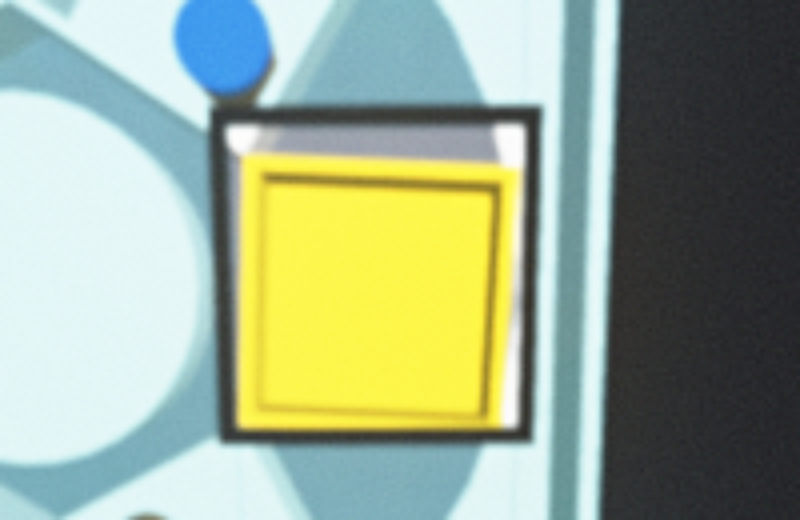

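The bin is now about 4 mm and 3° off the window centre, within the 10 mm tolerance and at rest. Next is the rack.

apply_moves:
  targets:
    - {"travel": [46.5, -6, 0], "roll": 0, "jaw": 80}
    - {"travel": [46.5, -6, 0], "roll": 0, "jaw": 80}
    - {"travel": [46.5, -6, 0], "roll": 0, "jaw": 80}
    - {"travel": [46.5, -6, 0], "roll": 0, "jaw": 80}
    - {"travel": [46.5, -6, 0], "roll": 0, "jaw": 80}
    - {"travel": [46.5, -6, 0], "roll": 0, "jaw": 80}
    - {"travel": [46.5, -6, 0], "roll": 0, "jaw": 80}
    - {"travel": [46.5, -6, 0], "roll": 0, "jaw": 80}
    - {"travel": [46.5, -6, 0], "roll": 0, "jaw": 80}
    - {"travel": [46.5, -6, 0], "roll": 0, "jaw": 80}

```text
clock: 15.7
tool_pos: [0.5578, -0.3265, 0.2228]
orientation: [180.0, 0.0, -88.1]
force: [1.1, -0.0, 0.9]
opening: 0.08
gripper_force: 0.0
```

apply_moves:
  targets:
    - {"travel": [0, 0, 0], "roll": 8.5, "jaw": 80}
    - {"travel": [0, 0, 0], "roll": 8.5, "jaw": 80}
    - {"travel": [0, 0, 0], "roll": 8.5, "jaw": 80}
    - {"travel": [0, 0, 0], "roll": 8.5, "jaw": 80}
    - {"travel": [0, 0, 0], "roll": 8.5, "jaw": 80}
    - {"travel": [0, 0, 0], "roll": 8.5, "jaw": 80}
    - {"travel": [0, 0, 0], "roll": 8.5, "jaw": 80}
    - {"travel": [0, 0, 0], "roll": 8.5, "jaw": 80}
    - {"travel": [0, 0, 0], "roll": 8.5, "jaw": 80}
    - {"travel": [0, 0, 0], "roll": 8.5, "jaw": 80}

```text
clock: 16.7
tool_pos: [0.5577, -0.3245, 0.2227]
orientation: [180.0, -0.0, -173.5]
force: [0.3, -0.8, 0.3]
opening: 0.0798
gripper_force: 0.0
```

apply_moves:
  targets:
    - {"travel": [0, 0, 0], "roll": 8.5, "jaw": 80}
    - {"travel": [0, 0, 0], "roll": 8.5, "jaw": 80}
    - {"travel": [0, 0, 0], "roll": 0, "jaw": 80}
    - {"travel": [0, 0, 0], "roll": 0, "jaw": 80}

```text
clock: 17.1
tool_pos: [0.5581, -0.324, 0.2228]
orientation: [180.0, -0.0, 170.2]
force: [0.5, 0.5, -1.1]
opening: 0.0802
gripper_force: 0.0
```

Run:
```python
from h import *
o=ctrl.get_obs(); a=ctrl.snapshot('wrist'); save('w4',a);print(o['clock'],o['tool_pos'],o['orientation'])
```

```text
17.1 [ 0.5580876  -0.3239625   0.22284484] [ 1.79995970e+02 -2.24457857e-02  1.70163693e+02]
```

View pics/w4.png

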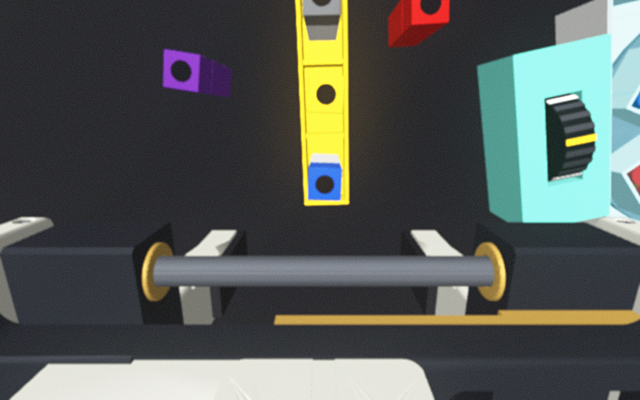

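The target's yellow top has its hole at (326,94), between blue at (324,184) and grey at (321,2). The rack runs nearly along the image columns.

Run:
```python
from h import *
o=ctrl.get_obs();c=ctrl.calibration('wrist');T=wristT(o,c)
P=onz(c,(326,94),.094,T);B=onz(c,(324.5,184),.094,T);G=onz(c,(321,2),.094,T)
print('cart',P.round(4),'blue',B.round(4),np.linalg.norm(P-B),np.linalg.norm(P-G))
k=[onz(c,p,.034,T) for p in((305,205),(349,205),(348,30),(298,30))]
a=(k[0]+k[1])/2;b=(k[2]+k[3])/2;d=a-b;print('rack yaw',np.degrees(np.arctan2(d[1],d[0])),'bluecart line',np.degrees(np.arctan2(*(B-G)[1::-1])))
# across-rack width and centre line
R=T[:3,:3];tool=Ro.from_euler('xyz',o['orientation'],degrees=True).as_matrix()
v=P+0;v[2]=o['tool_pos'][2];print('tool shift mm to cart xy',(tool.T@(v-o['tool_pos'])*1000).round(1),[np.round(np.linalg.norm(k[0]-k[1]),4)])
```

```text
cart [ 0.4798 -0.3073  0.094 ] blue [ 0.5495 -0.3204  0.094 ] 0.07093535785704042 0.06330102690441143
rack yaw -8.382102686874527 bluecart line -8.676385226587245
tool shift mm to cart xy [80.   2.9  0. ] [np.float64(0.0454)]
```

apply_moves:
  targets:
    - {"travel": [40, 1.5, 0], "roll": -1.4, "jaw": 80}
    - {"travel": [40, 1.5, 0], "roll": 0, "jaw": 70}
    - {"travel": [0, 0, 35], "roll": 0, "jaw": 60}
    - {"travel": [0, 0, 35], "roll": 0, "jaw": 60}
    - {"travel": [0, 0, 35], "roll": 0, "jaw": 60}
    - {"travel": [0, 0, 20], "roll": 0, "jaw": 60}
    - {"travel": [0, 0, 20], "roll": 0, "jaw": 60}
    - {"travel": [0, 0, 0], "roll": 0, "jaw": 60}
    - {"travel": [0, 0, 0], "roll": 0, "jaw": 60}

```text
clock: 18.05
tool_pos: [0.4803, -0.3074, 0.0783]
orientation: [-180.0, -0.0, 171.5]
force: [0.4, 0.4, 0.1]
opening: 0.0599
gripper_force: 0.0
```

apply_moves:
  targets:
    - {"travel": [0, 0, 0], "roll": 0, "jaw": 40}
    - {"travel": [0, 0, 0], "roll": 0, "jaw": 34}
    - {"travel": [0, 0, 0], "roll": 0, "jaw": 28}
    - {"travel": [0, 0, 0], "roll": 0, "jaw": 20}
    - {"travel": [0, 0, 0], "roll": 0, "jaw": 20}
    - {"travel": [0, 0, 0], "roll": 0, "jaw": 20}
    - {"travel": [0, 0, 0], "roll": 0, "jaw": 20}
    - {"travel": [0, 0, 0], "roll": 0, "jaw": 20}

```text
clock: 18.85
tool_pos: [0.4804, -0.3072, 0.0785]
orientation: [-180.0, 0.0, 171.4]
force: [-0.9, 1.3, 5.5]
opening: 0.0279
gripper_force: 30.0
```

apply_moves:
  targets:
    - {"travel": [0, 0, -15], "roll": 0, "jaw": 20}
    - {"travel": [0, 0, -25], "roll": 0, "jaw": 20}
    - {"travel": [0, 0, -30], "roll": 0, "jaw": 20}
    - {"travel": [0, 0, -30], "roll": 0, "jaw": 20}
    - {"travel": [0, 0, -30], "roll": 0, "jaw": 20}
    - {"travel": [0, 0, 0], "roll": -4.3, "jaw": 20}
    - {"travel": [0, 0, 0], "roll": -4.2, "jaw": 20}
    - {"travel": [0, 0, 0], "roll": 0, "jaw": 20}

```text
clock: 19.65
tool_pos: [0.48, -0.307, 0.2078]
orientation: [180.0, -0.0, 179.9]
force: [0.2, -0.3, -1.2]
opening: 0.0283
gripper_force: 30.0
```

apply_moves:
  targets:
    - {"travel": [0, 20, 0], "roll": 0, "jaw": 20}
    - {"travel": [0, 38, 0], "roll": 0, "jaw": 20}
    - {"travel": [0, 42, 0], "roll": 0, "jaw": 20}
    - {"travel": [-5, 42, 0], "roll": 0, "jaw": 20}
    - {"travel": [0, 42, 0], "roll": 0, "jaw": 20}
    - {"travel": [0, 42, 0], "roll": 0, "jaw": 20}
    - {"travel": [0, 42, 0], "roll": 0, "jaw": 20}
    - {"travel": [0, 40, 0], "roll": 0, "jaw": 20}
    - {"travel": [0, 38, 0], "roll": 0, "jaw": 20}
    - {"travel": [0, 25, 0], "roll": 0, "jaw": 20}

```text
clock: 20.65
tool_pos: [0.4855, 0.066, 0.2077]
orientation: [-180.0, -0.0, 179.8]
force: [0.6, -1.1, -1.3]
opening: 0.0281
gripper_force: 30.0
```

apply_moves:
  targets:
    - {"travel": [0, 0, 0], "roll": 0, "jaw": 20}
    - {"travel": [0, 0, 0], "roll": 0, "jaw": 20}

```text
clock: 20.85
tool_pos: [0.4855, 0.0642, 0.2075]
orientation: [-180.0, -0.1, 179.9]
force: [0.5, 0.4, -0.0]
opening: 0.0279
gripper_force: 30.0
```

Run:
```python
from h import *
o=ctrl.get_obs();s=ctrl.snapshot('scene');w=ctrl.snapshot('wrist');save('s5',s);print(o['clock'],o['tool_pos'],o['orientation'])
save('v5',cv2.hconcat([cv2.resize(s[110:310,245:445],(400,400)),cv2.resize(w[0:320,160:480],(400,400))]))
```

```text
20.85 [0.4855466  0.06424521 0.20754294] [-1.79970386e+02 -6.09465879e-02  1.79890797e+02]
```

View pics/v5.png

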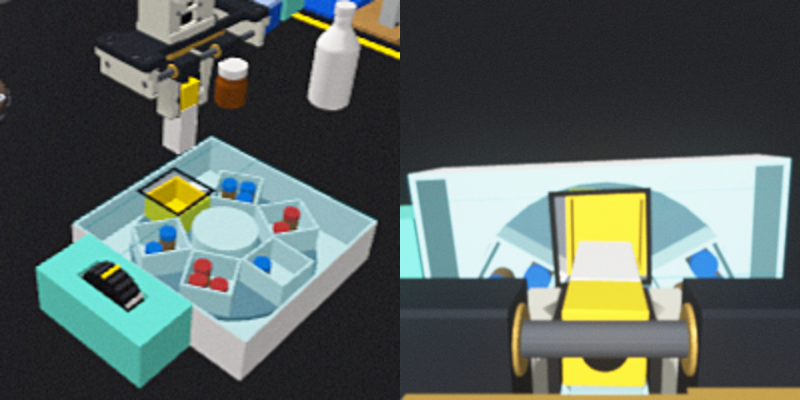

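The left view shows the cartridge held upright above the window. In the right view it is in line with the bin, with the bin slightly to one side as measured. Lowering.

apply_moves:
  targets:
    - {"travel": [0, 0, 25], "roll": 0, "jaw": 20}
    - {"travel": [0, 0, 25], "roll": 0, "jaw": 20}
    - {"travel": [0, 0, 10], "roll": 0, "jaw": 20}
    - {"travel": [0, 0, 10], "roll": 0, "jaw": 20}
    - {"travel": [0, 0, 10], "roll": 0, "jaw": 20}
    - {"travel": [0, 0, 10], "roll": 0, "jaw": 20}
    - {"travel": [0, 0, 0], "roll": 0, "jaw": 20}

```text
clock: 21.65
tool_pos: [0.4854, 0.0635, 0.117]
orientation: [-180.0, -0.1, 179.9]
force: [-1.3, -0.6, -0.5]
opening: 0.0279
gripper_force: 30.0
```

apply_moves:
  targets:
    - {"travel": [0, 0, 8], "roll": 0, "jaw": 20}
    - {"travel": [0, 0, 7], "roll": 0, "jaw": 20}
    - {"travel": [0, 0, 3], "roll": 0, "jaw": 20}
    - {"travel": [0, 0, 0], "roll": 0, "jaw": 20}
    - {"travel": [0, 0, 0], "roll": 0, "jaw": 20}

```text
clock: 22.15
tool_pos: [0.486, 0.0639, 0.1001]
orientation: [-180.0, 0.0, 179.9]
force: [-1.0, -0.3, -0.4]
opening: 0.028
gripper_force: 30.0
```

apply_moves:
  targets:
    - {"travel": [0, 0, 1], "roll": 0, "jaw": 20}
    - {"travel": [0, 0, 1], "roll": 0, "jaw": 20}
    - {"travel": [0, 0, 1], "roll": 0, "jaw": 20}
    - {"travel": [0, 0, 0], "roll": 0, "jaw": 20}

```text
clock: 22.55
tool_pos: [0.4859, 0.0638, 0.097]
orientation: [-180.0, -0.0, 179.9]
force: [0.0, 0.9, 0.0]
opening: 0.0279
gripper_force: 30.0
```

apply_moves:
  targets:
    - {"travel": [0, 0, 1], "roll": 0, "jaw": 20}
    - {"travel": [0, 0, 0], "roll": 0, "jaw": 20}

```text
clock: 22.75
tool_pos: [0.486, 0.0639, 0.0961]
orientation: [-180.0, 0.0, 179.9]
force: [0.1, 0.3, 0.6]
opening: 0.028
gripper_force: 30.0
```

apply_moves:
  targets:
    - {"travel": [0, 0, 0.8], "roll": 0, "jaw": 20}
    - {"travel": [0, 0, 0], "roll": 0, "jaw": 20}
    - {"travel": [0, 0, 0], "roll": 0, "jaw": 32}
    - {"travel": [0, 0, 0], "roll": 0, "jaw": 40}
    - {"travel": [0, 0, 0], "roll": 0, "jaw": 60}
    - {"travel": [0, 0, 0], "roll": 0, "jaw": 60}
    - {"travel": [0, 0, 0], "roll": 0, "jaw": 60}

```text
clock: 23.45
tool_pos: [0.4859, 0.0638, 0.0952]
orientation: [-180.0, -0.0, 179.9]
force: [-0.5, -0.4, 0.6]
opening: 0.0572
gripper_force: 0.0
```

apply_moves:
  targets:
    - {"travel": [0, 0, -10], "roll": 0, "jaw": 60}
    - {"travel": [0, 0, -25], "roll": 0, "jaw": 60}
    - {"travel": [0, 0, -40], "roll": 0, "jaw": 60}
    - {"travel": [0, 0, -40], "roll": 0, "jaw": 60}
    - {"travel": [-40, 0, 0], "roll": 0, "jaw": 60}
    - {"travel": [-40, 0, 0], "roll": 0, "jaw": 60}
    - {"travel": [0, 0, 0], "roll": 0, "jaw": 60}
    - {"travel": [0, 0, 0], "roll": 0, "jaw": 60}

```text
clock: 24.25
tool_pos: [0.5661, 0.0634, 0.2101]
orientation: [-180.0, -0.1, 179.8]
force: [-1.1, 0.9, 0.2]
opening: 0.0598
gripper_force: 0.0
```

Run:
```python
from h import *
o=ctrl.get_obs();s=ctrl.snapshot('scene');w=ctrl.snapshot('wrist');print(o['clock'],o['tool_pos'])
save('v6',cv2.hconcat([cv2.resize(s[110:310,245:445],(400,400)),cv2.resize(w[0:320,160:480],(400,400))]))
```

```text
24.25 [0.56611172 0.06342532 0.21013062]
```

View pics/v6.png

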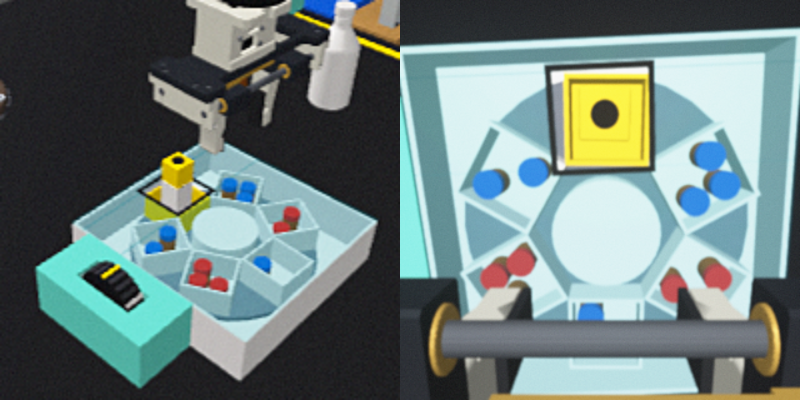

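The cartridge stands upright in the middle of the yellow bin: cap at (178,165) in the left view, hole at (604,113) in the right view. By this view the bin is about 5 mm off the window centre, inside the 10 mm tolerance. The gripper is clear.

```bash
python3 -c "
from plant import ctrl
print(ctrl.close_job())"
```

```text
the job is handed in; nothing more can be done
None
```

The job is handed in, but no verdict came back: the yellow bin sits about 4–5 mm off the window centre (10 mm allowed), and the yellow-topped cartridge stands upright and released near its middle.

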